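# Put the folding knife away in the hidden push-to-open drawer

### The job

Put the red folding knife from the chopping board away in the riser's hidden child-safe drawer: one of the three white pads, you cannot see which, gives when pressed and lets its drawer spring out. Draw it out, lay the knife inside and push the drawer shut so that it latches flush again. Leave all the other things where they stand.

Things in the scene. Friction and masses are not known exactly. Their poses are not given: they have to be found in the camera images.
- riser: Oak counter riser, fixed: 210 deep (its x), 402 wide (its y), 95 high; origin at the centre of its underside; its front, x = -105, faces the robot. Three bays at y = -128, 0, +128 look alike: a white pad on top, a handle-less front below. Two are solid blinds whose pad and front never give; the third, any of them, not told by eye, holds the drawer. Its 12 mm top plate spans all bays.
- pad_left (a point): Centre of the upper face of the left bay's (riser y = +128) white push pad, 40 (riser x) by 80 (y) mm, 9 proud of the riser's top; point at riser x -62, z 104. A blind pad is rigid. The live pad sinks straight down from about 5 N, meets its stop 7 mm down at about 8 N, frees the drawer once 4 to 5 mm down, and springs back up when let go.
- pad_mid (a point): The same point on the middle bay's pad (riser y = 0).
- pad_right (a point): The same point on the right bay's pad (riser y = -128).
- front_left (a point): Middle of the upper outer edge of the left bay's shut front: riser x -105, z 95 (the point stays on the riser). Fronts are 14 thick (x -105 to -91), 124 wide, z 8 to 95, 18 proud of the box behind. A live drawer's front moves along riser -x by the drawer's value. It has no handle: hook it from behind, or pinch its upper edge.
- front_mid (a point): The same point of the middle bay. Drawer inside, measured in the riser's frame: floor at z = 16, 98 wide (y, centred on its bay), 166 long from the back of its front; side and rear walls up to z = 46. The riser's top plate (z 83 to 95, from x = -87 back) covers what is not drawn out.
- front_right (a point): The same point of the right bay (riser y = -128).
- drawer (a joint): How far the hidden drawer is out, m: 0 latched, front flush with the others; 0.150 fully out. Once freed a spring drives it about 0.055 out; the rest is by hand, about 1 N of friction, and it stays where left. To latch, push its front in, 10 to 15 N near the end, to the stop 4 mm beyond flush, and let go: it comes back to flush. Pushed less, it springs out again.
- knife: Folding kitchen knife, folded shut: red bar with steel ends, 108 long (its x), 22 wide (its y), 18 high, about 90 g, lying flat on the board; origin at the centre of its underside.
- board: Green chopping board, fixed, 280 (x) by 260 (y) by 12 thick; origin at the centre of its underside. The knife lies on its half nearest the riser's side (-y), the spoon along its +y edge.
- spoon: Wooden spoon, 200 long (x), lying on the board, bystander.
- bowl: Yellow bowl, 140 across, 60 high, bystander; origin at the underside.
- mug: White mug, 80 across, 95 high, bystander; origin at the underside.
- jar_salt: White jar, 48 across, 75 high, stands on the rear of the riser's top, bystander; origin at the underside.
- jar_spice: Amber jar, 44 across, 85 high, stands on the rear of the riser's top, bystander; origin at the underside.
Mind the look-alikes: they are no part of the job. There is more than one size of the knife; the one meant has the size given above.

How it is judged:
By the outcome, as a careful person would: the job done as asked, in the order asked, and still so for the second after the job is handed in, with the robot touching nothing.
It also fails if it takes over 72 s, if anything falls off the work surface, if the arm or the gripper's body presses on something with over 40 N, if the wrist force passes 120 N, or if a joint passes its speed limit or range.

### The arm

A 6-joint arm with a two-finger parallel gripper is mounted at the origin on the work surface. World frame = base frame: x ahead of the robot, y to its left, z up, the work surface at z = 0. Lengths are in mm, angles in rad, forces in N, time in s.
With the tool pointing down it reaches from about 400 to 925 mm from the base axis. Payload 12.5 kg.
Tool frame: the origin (TCP) lies where the fingers leave the gripper's body, on its centre line; the fingertips stand 78 mm ahead of it and the grasp point (between the pads) lies 59 mm ahead of it (env.tip_extent is the distance from the TCP to the fingertips, in mm); z points along the fingers, y is the direction in which the jaws open and shut (so a half turn about z gives the same grasp; the last joint's range is limited). The gripper opens to 95 mm and grips with 3 to 60 N. Pads are 20 mm wide; open, the fingers measure 119 mm over their backs; the gripper's body (75 mm by 180 mm) begins 59 mm behind the grasp point.
Start: joints at [-1.261, 0.491, 1.559, -0, 1.092, -0.106], TCP at [252.473, -571.748, 292.261] pointing down, gripper open.
Joint ranges: [-3.1, 3.1], [-0.84, 2.19], [0.05, 2.79], [-1.13, 4.28], [0.06, 2.93], [-2.69, 2.69]. Speed limits (rad/s): [2.22, 2.22, 2.79, 3.14, 3.14, 3.14].

### API

Orientations are given as [roll, pitch, yaw] about the fixed x, y, z axes, in that order (R = Rz(yaw) Ry(pitch) Rx(roll)).
In Python, from cell import env gives the robot as it stands. The module is installed in compiled form; this text tells all that it offers.
- The arm moves only by the tool play_rows, never from a script. Its argument "targets" is a list of rows, each an object with "linear": the shift along the tool's x, y, z in mm, a list of three; "turn": the turn about the tool's z in rad. A call has 1 to 20 rows; each row is the pose to reach, as a shift and turn from the pose commanded when the call began, along the tool's axes at that moment; what a row does not reach only later rows make up. A row lasts 1/8 s, in which the tool goes at most 62.5 mm and 10.7 degrees, less where a joint would pass 70% of its speed; a pose out of reach is approached as far as the arm can. A call with a gripper value outside its range is refused whole. "hand" is the finger opening in mm, from 0 to 95.1, set as the call begins (left out, the last holds). The fingers move at their own pace and stop on an object; the grip force is fixed at half the most. Time passes only in rows, so rows that repeat a pose let the fingers close. It gives the time, the measured TCP pose, the force and the opening at its end, in the units of the state.
- env.state(): the state, without advancing time (a new reading comes with each control period).
- env.read_camera(name): name is "scene" or "top" or "wrist"; returns (picture, depth): 420x560x3 uint8, red, green, blue; 420x560 float32, mm along the optical axis (not along the pixel's ray), 0 where there is no reading.
- env.camera_params(name): a dict with "fx", "fy", "cx", "cy" (pixels), "k1" (the pictures are not rectified: a ray, as slopes to the right and down, at radius r is drawn at 1 + k1 r^2 times it, then the intrinsics apply), "R" (3x3) and "t" (3): a world point X has camera coordinates R X + t. Camera axes: x right, y down, z forward; pixel columns grow to the right and rows downward; lengths in mm; the calibration is good to about 2 mm. A picture is of the moment at which its call begins: read the wrist's pose just before it. camera_params takes no time and is no camera call; for the wrist camera it gives the pose at the moment of the call.
- env.job_done(): hands the job in, once; it reports no verdict.
The state is a dict: "t": time; "joints": joint angles; "qvel": joint speeds; "tau": joint torques, N m; "eef_pos": TCP position; "tcp_rot": TCP orientation; "ft_force": force on the tool from outside, world axes, zero at the start; "moment": the same for the moment, N m; "opening": opening from 0.0 (shut) to 1.0 (fully open).
Only numpy, scipy, OpenCV 4.12 (cv2) and the standard library are available. Lean on these libraries where they do the work, as an engineer would, in place of code of your own. Each camera call takes 0.05 s, during which the arm holds its last target.

## Working session

There is one attempt and no reset: what is moved stays moved. The work goes in short steps, Python scripts to look and compute and a tool call to move; the robot and the scene stay as the last step left them, time stands still between calls to the robot, and variables do not carry over. Pictures are saved under pics/ and viewed, and the job is handed in when it is done.

Besides the shell and the picture viewer there is one more tool, called after ">>>" as name([rows], argument=value, ...), one row to a line, values as JSON. play_rows: Moves the arm, as the interface text tells. Its arguments: {"type":"object","properties":{"targets":{"type":"array","items":{"type":"object","properties":{"linear":{"type":"array","items":{"type":"number"}},"turn":{"type":"number"}}}},"hand":{"type":"number"}},"required":["targets"]}

```bash
mkdir -p pics; ls; cat > h.py <<'E'
import numpy as np, cv2
from cell import env
def params(n): 
    p=env.camera_params(n); p['R']=np.array(p['R']);p['t']=np.array(p['t']);return p
def und(p,uv):
    K=np.array([[p['fx'],0,p['cx']],[0,p['fy'],p['cy']],[0,0,1]])
    return cv2.undistortPoints(np.float64(uv).reshape(-1,1,2),K,np.array([p['k1'],0,0,0,0.]))[:,0]
def onplane(p,uv,z):
    s=und(p,uv); d=np.c_[s,np.ones(len(s))]@p['R']; c=-p['R'].T@p['t']
    return c+d*((z-c[2])/d[:,2])[:,None]
def proj(p,X):
    K=np.array([[p['fx'],0,p['cx']],[0,p['fy'],p['cy']],[0,0,1]])
    return cv2.projectPoints(np.float64(X).reshape(-1,1,3),cv2.Rodrigues(p['R'])[0],p['t'],K,np.array([p['k1'],0,0,0,0.]))[0][:,0]
def cloud(p,D):
    v,u=np.mgrid[0:D.shape[0],0:D.shape[1]]
    s=und(p,np.c_[u.ravel(),v.ravel()]); X=np.c_[s,np.ones(len(s))]*D.ravel()[:,None]
    return ((X-p['t'])@p['R']).reshape(*D.shape,3)
def grab(n,name):
    p=params(n); im,D=env.read_camera(n)
    cv2.imwrite(f'pics/{name}.png',im[:,:,::-1]); np.savez(f'pics/{name}.npz',im=im,D=D,**p)
    return p,im,D
def load(name):
    z=np.load(f'pics/{name}.npz'); return {k:z[k] for k in z.files},z['im'],z['D']
E
python3 - <<'E'
from h import *
for n in ['scene','top','wrist']:
    p,im,D=grab(n,n+'0'); print(n,p['fx'],p['k1'],-p['R'].T@p['t'])
print(env.state(),env.tip_extent)
E
```

```text
pics
scene 381.888234670668 -0.04373820914748102 [1046.37575559  428.79908896  724.58464126]
top 424.58769917692445 -0.08986225455006092 [3.73989899e+02 1.38998754e+00 1.40080434e+03]
wrist 329.13756015391823 -0.019795244095110326 [ 322.93506728 -541.02562711  384.55419671]
{'t': 0.15, 'joints': array([-1.26061512e+00,  4.91407362e-01,  1.55930769e+00,  2.81382667e-05,
        1.09172876e+00, -1.05573508e-01]), 'qvel': array([ 0.0004448 , -0.00325003, -0.00134706,  0.00163149, -0.00133028,
        0.00097579]), 'tau': array([ 2.72268171e-04, -6.12895918e+01, -2.58278686e+01,  6.93086651e-02,
        4.73840092e-02, -5.78311688e-05]), 'eef_pos': array([ 252.42953556, -571.62671772,  291.80510847]), 'tcp_rot': array([-3.14074887e+00, -1.14513191e-04,  4.15741689e-01]), 'ft_force': array([ 0.64024855,  0.35721543, -0.02903972]), 'moment': array([ 0.00314303, -0.09230181,  0.01698807]), 'opening': 1.0006353371074055} 77.60000000000001
```

View pics/scene0.png

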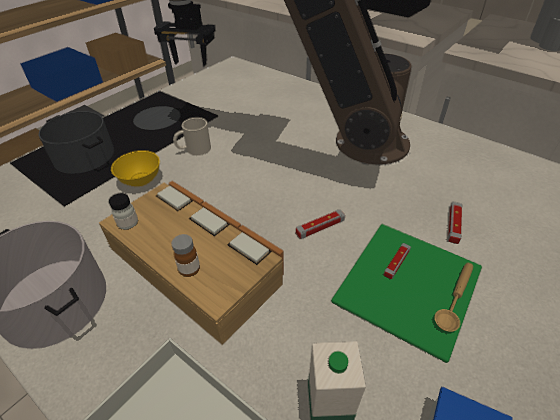

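View pics/top0.png

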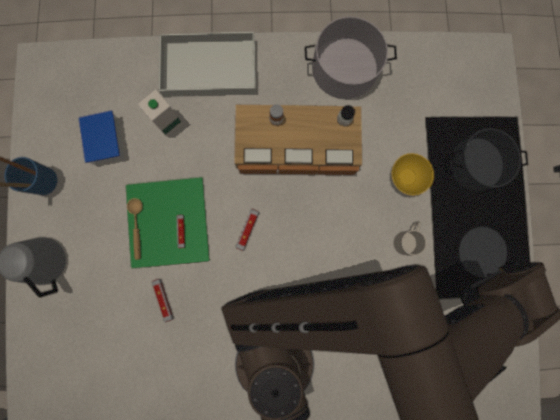

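View pics/wrist0.png

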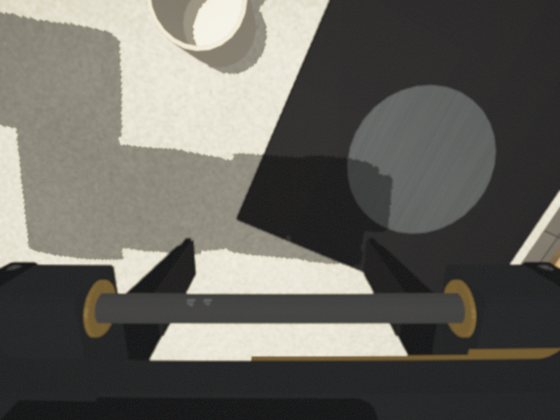

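The top view shows the riser with its white pads at about (258,156), (298,156) and (339,157). The small red knife is on the green board at (181,232), and two larger look-alikes lie off the board. Next I'll measure these.

```bash
cat >> h.py <<'E'
def tri(pa,ua,pb,ub):
    out=[]
    for a,b in zip(np.atleast_2d(ua),np.atleast_2d(ub)):
        A=[];r=[]
        for p,u in((pa,a),(pb,b)):
            s=und(p,[u])[0]
            for i in(0,1):
                A.append(p['R'][i]-s[i]*p['R'][2]); r.append(s[i]*p['t'][2]-p['t'][i])
        X,res,_,_=np.linalg.lstsq(np.array(A),np.array(r),rcond=None); out.append(np.r_[X,np.sqrt(res)])
    return np.array(out)
def blobs(m,amin=60):
    n,l,st,c=cv2.connectedComponentsWithStats(m.astype(np.uint8))
    r=[]
    for i in range(1,n):
        if st[i,4]>=amin:
            cs,_=cv2.findContours((l==i).astype(np.uint8),cv2.RETR_EXTERNAL,cv2.CHAIN_APPROX_NONE)
            r.append((c[i],st[i,4],cv2.minAreaRect(cs[0]),l==i))
    return r
E
python3 - <<'E'
from h import *
np.set_printoptions(precision=1,suppress=True)
for n in['scene','top']:
    p,im,D=load(n+'0'); hsv=cv2.cvtColor(im,cv2.COLOR_RGB2HSV); C=cloud(p,D)
    H,S,V=[hsv[...,i].astype(int) for i in range(3)]
    red=((H<8)|(H>172))&(S>150)&(V>70)
    for c,a,r,m in blobs(red,30):
        print(n,'red',c,a,'xyz',np.median(C[m],0), 'z0..',np.percentile(C[m][:,2],[5,95]))
    # pads: points with z 95..112 from depth & low saturation
    lo=(S<60)&(V>110)&(C[...,2]>85)&(C[...,2]<115)&(C[...,1]<60)
    for c,a,r,m in blobs(lo,60): print(n,'pad',c,a,r,np.median(C[m],0))
    g=(H>45)&(H<80)&(S>100)
    for c,a,r,m in blobs(g,800): print(n,'green',c,a,r,np.median(C[m],0))
    if n=='top':
        top=(C[...,2]>80)&(C[...,2]<120)&(C[...,0]>450)&(C[...,1]<150)&(C[...,1]>-300)
        for c,a,r,m in blobs(top,500): print(n,'top',c,a,r,np.median(C[m],0))
E
```

```text
scene red [457.1 219.3] 190 xyz [219.6 361.7  23.5] z0.. [21.2 25.7]
scene red [319.6 220. ] 164 xyz [438.4  76.3  23.8] z0.. [21.7 25.6]
scene red [322.6 226.6] 138 xyz [444.9  90.2  14. ] z0.. [ 5.5 20.7]
scene red [454.1 238.9] 47 xyz [282.  378.7  15.2] z0.. [ 8.6 21.7]
scene red [396.9 257.9] 160 xyz [437.8 292.   29.7] z0.. [27.8 31.7]
scene red [387.9 275. ] 34 xyz [490.3 296.3  22. ] z0.. [16.4 28. ]
scene pad [18.   4.3] 179 ((19.970590591430664, 3.3823513984680176), (5.093247413635254, 42.44373321533203), 75.96376037597656) [   64.7 -2338.6   100. ]
scene pad [193.4 124. ] 63 ((194.0, 124.0), (12.0, 24.0), 90.0) [ 384.7 -443.9   93.9]
scene pad [173.4 196.3] 364 ((173.23300170898438, 196.15943908691406), (29.233251571655273, 14.768655776977539), 34.38034439086914) [ 655.8 -215.8  104.3]
scene pad [208.5 219.5] 446 ((208.82887268066406, 219.53021240234375), (33.26081466674805, 16.138870239257812), 34.99202346801758) [660.4 -88.4 104. ]
scene pad [245.9 244. ] 411 ((245.84056091308594, 243.7330322265625), (28.103883743286133, 16.679893493652344), 34.38034439086914) [664.7  29
[... 288 characters left out ...]
6.9 35.4]
top red [160.4 300.5] 128 xyz [217.2 361.1  24.7] z0.. [19.4 28.7]
top pad [259.9 155. ] 271 ((260.0, 155.0), (12.0, 20.0), 90.0) [663.6  28.2 104.6]
top pad [298.5 155.1] 336 ((298.5, 155.5), (13.0, 25.0), 90.0) [660.6 -92.4 104.7]
top pad [339. 156.] 324 ((339.0, 156.0), (12.0, 24.0), 90.0) [ 655.  -218.3  104.4]
top pad [414.4 243. ] 108 ((413.75006103515625, 242.25003051757812), (25.45584487915039, 24.748737335205078), 45.0) [ 377.5 -448.6   94.6]
top green [168.7 221.9] 5560 ((166.52255249023438, 222.37522888183594), (83.2780990600586, 76.98771667480469), 85.31410217285156) [470.1 337.2  13.1]
top top [297.  138.5] 7627 ((297.5, 137.5), (65.0, 127.0), 90.0) [714.6 -92.2  96.3]
```

```bash
python3 - <<'E'
from h import *
a=cv2.imread('pics/top0.png')[85:260,110:380]; cv2.imwrite('pics/c1.png',cv2.resize(a,None,fx=2.9,fy=2.9,interpolation=2))
a=cv2.imread('pics/scene0.png')[170:350,95:290]; cv2.imwrite('pics/c2.png',cv2.resize(a,None,fx=3.3,fy=3.3,interpolation=2))
E
```

```text
(no output)
```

View pics/c1.png

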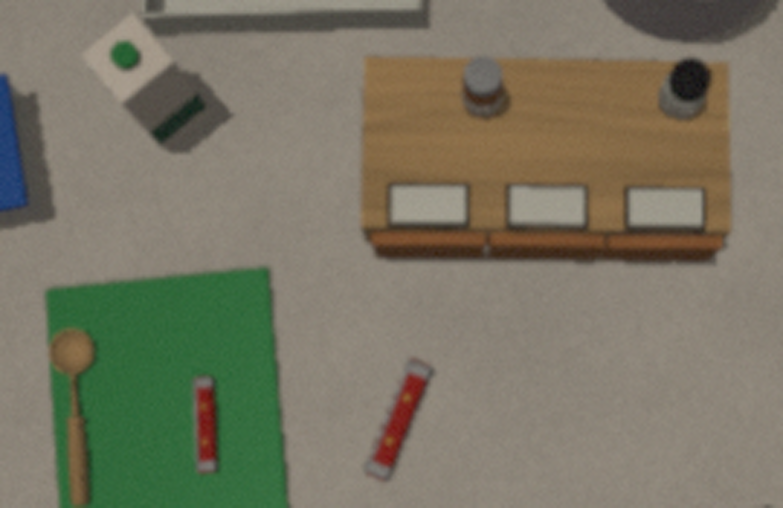

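View pics/c2.png

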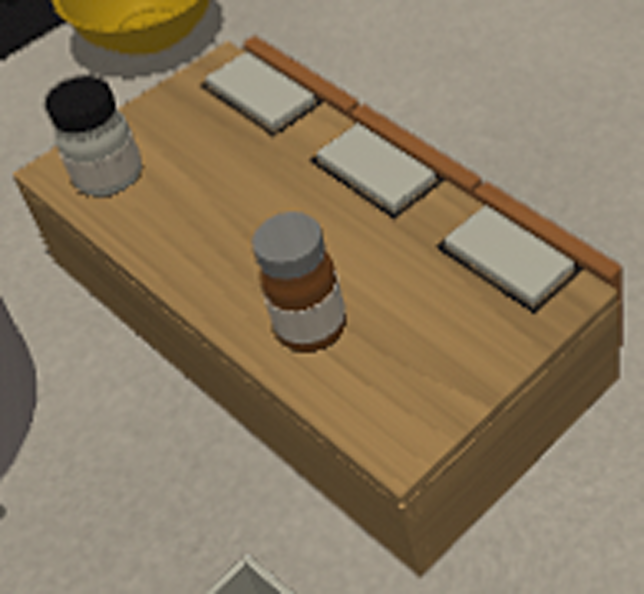

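```bash
python3 - <<'E'
from h import *
np.set_printoptions(precision=1,suppress=True)
cen={}
for n in['scene','top']:
    p,im,D=load(n+'0'); hsv=cv2.cvtColor(im,cv2.COLOR_RGB2HSV); C=cloud(p,D)
    H,S,V=[hsv[...,i].astype(int) for i in range(3)]
    m=(S<60)&(V>110)&(C[...,0]>620)&(C[...,0]<700)&(C[...,1]<120)&(C[...,1]>-300)&(C[...,2]>80)
    cen[n]=[]
    for c,a,r,mm in sorted(blobs(m,100),key=lambda b:b[0][0]):
        box=cv2.boxPoints(r); W=onplane(p,box,104); print(n,c,a,W[:,:2].mean(0),np.linalg.norm(np.diff(W[:3],axis=0),axis=1)); cen[n].append(r[0])
    m=(S>=0)&(np.abs(C[...,0]-440)<90)&(np.abs(C[...,1]-292)<40)&~((H>40)&(H<85)&(S>90))
    for c,a,r,mm in blobs(m,80):
        W=onplane(p,cv2.boxPoints(r),30); print(n,'knife',c,a,r,W.mean(0),np.diff(W[:3],axis=0)); cen[n+'k']=c
ps,pt=load('scene0')[0],load('top0')[0]
s=sorted(cen['scene'],key=lambda q:-q[0]); t=sorted(cen['top'],key=lambda q:q[0])
print(tri(ps,s,pt,t))
print(tri(ps,[cen['scenek']],pt,[cen['topk']]))
E
```

```text
scene [173.4 196.3] 364 [ 654.9 -218. ] [48.5 97.9]
scene [208.5 219.5] 446 [659.3 -89.2] [47.5 97.4]
scene [249.1 246.1] 541 [664.1  37.8] [44.4 90.7]
scene knife [396.6 260.8] 396 ((396.6461181640625, 260.46630859375), (10.705978393554688, 38.68992614746094), 32.00538635253906) [443.7 295.3  30. ] [[-119.4   -5.2    0. ]
 [   3.7   25.4    0. ]]
top [257.4 155. ] 336 [664.   35.9] [77.9 38.1]
top [298.5 155.1] 336 [659.4 -91.7] [78.1 41.3]
top [339. 156.] 324 [ 655.  -218.3] [75.6 38.3]
top knife [180.  230.8] 279 ((180.0, 231.0), (34.0, 8.0), 90.0) [437.4 293.9  30. ] [[  -0.7  -26.1    0. ]
 [-109.9    0.8    0. ]]
[[ 663.7   36.7  101.9    1.5]
 [ 659.   -90.9  101.6    1.8]
 [ 654.9 -218.2  102.9    0.6]]
[[438.8 294.8  21.1   1.4]]
```

```bash
cat >> h.py <<'E'
RY=-0.0352
def rw(x,y,ref=(659.3,-91.2),rx=-62,ry=0):
    c,s=np.cos(RY),np.sin(RY); R=np.array([[c,-s],[s,c]])
    return np.array(ref)+R@np.array([x-rx,y-ry])
def shift(w,yaw=None):
    s=env.state(); from scipy.spatial.transform import Rotation as Ro
    R=Ro.from_euler('xyz',s['tcp_rot']).as_matrix()
    out=R.T@(np.array(w)-s['eef_pos'])
    t=None if yaw is None else -((yaw-s['tcp_rot'][2]+np.pi)%(2*np.pi)-np.pi)
    print('lin',out.round(1),'turn',None if t is None else round(t,3),'pos',s['eef_pos'].round(1),s['tcp_rot'].round(3),'t',s['t'])
E
python3 -c "
from h import *
for y in(-128,0,128): print(rw(-62,y))
shift([*rw(-62,-128),292],RY); shift([*rw(-62,-128),190],RY)"
```

```text
[ 654.79533038 -219.12070963]
[659.3 -91.2]
[663.80466962  36.72070963]
lin [ 510.5 -160.    -0. ] turn 0.451 pos [ 252.4 -571.6  291.8] [-3.141 -0.     0.416] t 0.15
lin [ 510.4 -159.9  102. ] turn 0.451 pos [ 252.4 -571.6  291.8] [-3.141 -0.     0.416] t 0.15
```

>>> play_rows([
  {"linear": [510.5,-160,0],"turn": 0.451},
  {"linear": [510.5,-160,0],"turn": 0.451},
  {"linear": [510.5,-160,0],"turn": 0.451},
  {"linear": [510.5,-160,0],"turn": 0.451},
  {"linear": [510.5,-160,0],"turn": 0.451},
  {"linear": [510.5,-160,0],"turn": 0.451},
  {"linear": [510.5,-160,0],"turn": 0.451},
  {"linear": [510.5,-160,0],"turn": 0.451},
  {"linear": [510.5,-160,0],"turn": 0.451},
  {"linear": [510.5,-160,0],"turn": 0.451},
  {"linear": [510.5,-160,102],"turn": 0.451},
  {"linear": [510.5,-160,102],"turn": 0.451},
  {"linear": [510.5,-160,102],"turn": 0.451},
], hand=0)

```text
t: 1.78
eef_pos: [653.3, -219.6, 187.5]
tcp_rot: [-3.14, 0.005, -0.036]
ft_force: [-0.1, 0.5, 0.4]
opening: -0.001
```

>>> play_rows([
  {"linear": [0,0,2]},
  {"linear": [0,0,4]},
  {"linear": [0,0,5]},
  {"linear": [0,0,6]},
  {"linear": [0,0,6]},
])

```text
validation failed for argument at $.ta...
```

```bash
python3 -c "
from h import *
grab('wrist','w1'); print(env.state())"
```

```text
{'t': 1.825, 'joints': array([-4.19753734e-01,  6.85889630e-01,  1.48132707e+00, -1.74099952e-04,
        9.76054962e-01,  1.18714711e+00]), 'qvel': array([ 0.00449683, -0.04062259, -0.03888123,  0.00034751,  0.00913597,
        0.0011162 ]), 'tau': array([ 5.25819836e-02, -6.72040558e+01, -2.15224224e+01,  4.60572448e-02,
       -2.37197662e-01, -8.31858400e-03]), 'eef_pos': array([ 654.35542077, -219.88992031,  190.02174605]), 'tcp_rot': array([-3.14109775e+00,  1.61087975e-03, -3.60064495e-02]), 'ft_force': array([-0.33876563, -0.76263026,  0.07267132]), 'moment': array([ 0.04024564, -0.00297871,  0.0505453 ]), 'opening': 0.0033191581847470393}
```

View pics/w1.png

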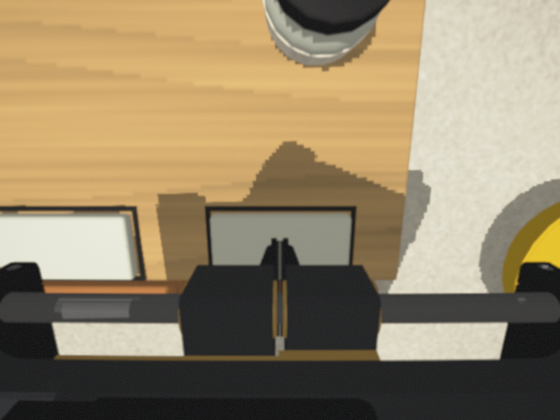

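The wrist view shows the closed fingers above the right pad, at about (280,240). The tip is roughly 8 mm above the pad.

>>> play_rows([
  {"linear": [0,0,4],"turn": 0},
  {"linear": [0,0,7],"turn": 0},
  {"linear": [0,0,8],"turn": 0},
  {"linear": [0,0,9],"turn": 0},
  {"linear": [0,0,10],"turn": 0},
  {"linear": [0,0,10],"turn": 0},
])

```text
t: 2.58
eef_pos: [654.9, -219.2, 181.0]
tcp_rot: [3.141, -0.001, -0.035]
ft_force: [-1.5, 0.1, 5.3]
opening: 0.002
```

>>> play_rows([
  {"linear": [0,0,1],"turn": 0},
  {"linear": [0,0,2],"turn": 0},
  {"linear": [0,0,2],"turn": 0},
])

```text
t: 2.95
eef_pos: [654.9, -219.2, 179.1]
tcp_rot: [3.141, -0.001, -0.035]
ft_force: [-2.4, 0.5, 6.1]
opening: 0.007
```

The pad sank 1.9 mm for only 0.8 N more, so the right pad is live.

>>> play_rows([
  {"linear": [0,0,1],"turn": 0},
  {"linear": [0,0,2],"turn": 0},
  {"linear": [0,0,3],"turn": 0},
  {"linear": [0,0,4],"turn": 0},
  {"linear": [0,0,4],"turn": 0},
])

```text
t: 3.58
eef_pos: [655.0, -219.2, 175.2]
tcp_rot: [3.141, -0.001, -0.035]
ft_force: [-2.3, 0.8, 7.5]
opening: 0.005
```

```bash
python3 -c "
from h import *
grab('scene','s1')"
```

```text
(no output)
```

View pics/s1.png

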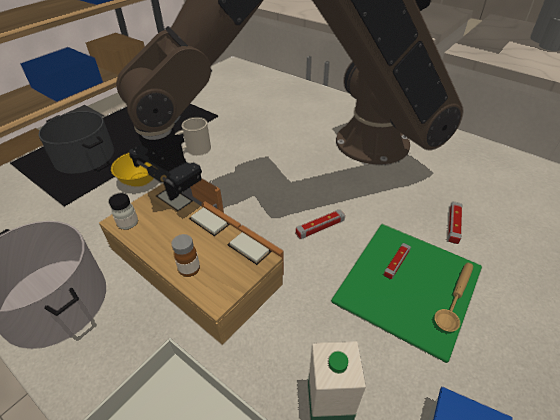

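The scene view shows the right front sprung out at about (210,192). I'll lift and hook it from behind.

```bash
python3 - <<'E'
from h import *
p,im,D=load('s1');C=cloud(p,D)
m=(C[...,2]>80)&(C[...,2]<98)&(C[...,0]<640)&(C[...,0]>480)&(C[...,1]<-150)&(C[...,1]>-290)
for c,a,r,mm in blobs(m,10): print(c,a,C[mm].min(0),C[mm].max(0),np.median(C[mm],0))
print('exp back',rw(-146,-128))
shift([*rw(-62,-128),215],RY); shift([*rw(-117,-128),215],RY); shift([*rw(-117,-128),141],RY)
E
```

```text
[209.07386364 186.125     ] 176 [ 554.76489626 -230.27684159   80.24821905] [ 570.9704111  -152.81066589   97.51758875] [ 567.01889827 -186.50224369   93.75157045]
[189.76785714 199.875     ] 56 [ 630.31758426 -219.35061676   93.85177141] [ 639.62939028 -150.17088451   97.75464657] [ 634.302815   -178.76032121   95.84927075]
exp back [ 570.84736469 -216.16452019]
lin [ -0.1  -0.1 -39.8] turn 0.0 pos [ 655.  -219.2  175.2] [ 3.141e+00 -1.000e-03 -3.500e-02] t 3.625
lin [-55.1  -0.1 -39.9] turn 0.0 pos [ 655.  -219.2  175.2] [ 3.141e+00 -1.000e-03 -3.500e-02] t 3.625
lin [-55.2  -0.1  34.1] turn 0.0 pos [ 655.  -219.2  175.2] [ 3.141e+00 -1.000e-03 -3.500e-02] t 3.625
```

>>> play_rows([
  {"linear": [0,0,-40],"turn": 0},
  {"linear": [-55,0,-40],"turn": 0},
  {"linear": [-55,0,-40],"turn": 0},
  {"linear": [-55,0,-40],"turn": 0},
  {"linear": [-55,0,-20],"turn": 0},
  {"linear": [-55,0,-5],"turn": 0},
  {"linear": [-55,0,10],"turn": 0},
  {"linear": [-55,0,22],"turn": 0},
  {"linear": [-55,0,34],"turn": 0},
  {"linear": [-55,0,34],"turn": 0},
])

```text
t: 4.88
eef_pos: [599.7, -217.1, 139.3]
tcp_rot: [-3.141, 0.001, -0.035]
ft_force: [-0.3, 0.2, -0.3]
opening: 0.005
```

>>> play_rows([
  {"linear": [-12,0,0],"turn": 0},
  {"linear": [-22,0,0],"turn": 0},
  {"linear": [-32,0,0],"turn": 0},
  {"linear": [-42,0,0],"turn": 0},
  {"linear": [-52,0,0],"turn": 0},
  {"linear": [-62,0,0],"turn": 0},
  {"linear": [-72,0,0],"turn": 0},
  {"linear": [-82,0,0],"turn": 0},
  {"linear": [-92,0,0],"turn": 0},
  {"linear": [-100,0,0],"turn": 0},
  {"linear": [-106,0,0],"turn": 0},
  {"linear": [-106,0,0],"turn": 0},
])

```text
t: 6.38
eef_pos: [493.4, -213.4, 140.1]
tcp_rot: [-3.141, 0.001, -0.035]
ft_force: [0.6, -1.3, -0.0]
opening: 0.007
```

>>> play_rows([
  {"linear": [-2,0,0],"turn": 0},
  {"linear": [-4,0,0],"turn": 0},
  {"linear": [-6,0,0],"turn": 0},
  {"linear": [-7,0,0],"turn": 0},
  {"linear": [-7,0,0],"turn": 0},
])

```text
t: 7.0
eef_pos: [487.5, -213.3, 140.2]
tcp_rot: [3.141, -0.002, -0.035]
ft_force: [6.0, 1.2, -3.6]
opening: 0.004
```

```bash
python3 - <<'E'
from h import *
p=params('wrist'); s=env.state(); print(p['R'].T[:,2], -p['R'].T@p['t']-s['eef_pos'])
shift([430,294,260],0.0)
E
```

```text
[-0.27056915  0.00844329 -0.96266352] [76.80048569 -2.94367987 92.92354465]
lin [ -75.3 -504.9 -120.1] turn -0.035 pos [ 487.5 -213.3  140.2] [ 3.141e+00 -2.000e-03 -3.500e-02] t 7.0
```

>>> play_rows([
  {"linear": [6,0,0],"turn": 0},
  {"linear": [6,0,-60],"turn": 0},
  {"linear": [6,0,-120],"turn": 0},
  {"linear": [-120,-505,-120],"turn": -0.035},
  {"linear": [-120,-505,-120],"turn": -0.035},
  {"linear": [-120,-505,-120],"turn": -0.035},
  {"linear": [-120,-505,-120],"turn": -0.035},
  {"linear": [-120,-505,-120],"turn": -0.035},
  {"linear": [-120,-505,-120],"turn": -0.035},
  {"linear": [-120,-505,-120],"turn": -0.035},
  {"linear": [-120,-505,-120],"turn": -0.035},
  {"linear": [-120,-505,-120],"turn": -0.035},
  {"linear": [-120,-505,-120],"turn": -0.035},
  {"linear": [-120,-505,-120],"turn": -0.035},
  {"linear": [-120,-505,-120],"turn": -0.035},
], hand=60)

```text
t: 8.88
eef_pos: [385.2, 294.7, 260.3]
tcp_rot: [3.141, 0.0, -0.002]
ft_force: [1.0, 0.3, -0.1]
opening: 0.632
```

```bash
python3 -c "
from h import *
grab('wrist','w2');grab('scene','s2'); print(env.state())"
```

```text
{'t': 8.975, 'joints': array([ 5.17199411e-01,  3.34474704e-01,  1.93171678e+00, -1.69451291e-04,
        8.75347752e-01,  2.08970926e+00]), 'qvel': array([ 5.08265604e-03,  2.48899495e-03, -3.75689370e-03,  8.48982647e-05,
       -7.96137348e-04,  2.35588585e-04]), 'tau': array([ 8.27037217e-02, -4.63279402e+01, -2.16729909e+01, -7.83845113e-03,
       -8.65261070e-02, -7.31459048e-03]), 'eef_pos': array([385.16364525, 294.88711073, 260.29989658]), 'tcp_rot': array([ 3.14150616e+00, -1.10903819e-04, -1.60494616e-03]), 'ft_force': array([-0.45470139,  0.18693719, -1.10651055]), 'moment': array([0.14026688, 0.00344657, 0.04537234]), 'opening': 0.6321605872425594}
```

View pics/w2.png

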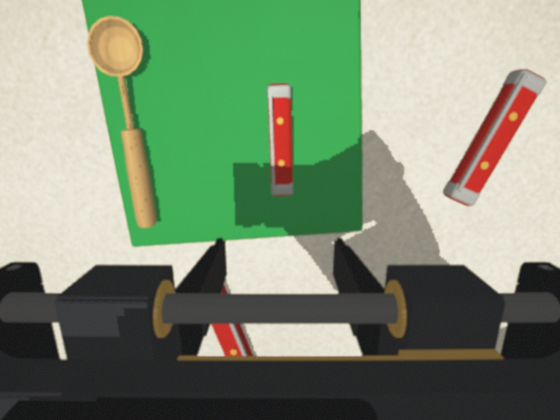

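View pics/s2.png

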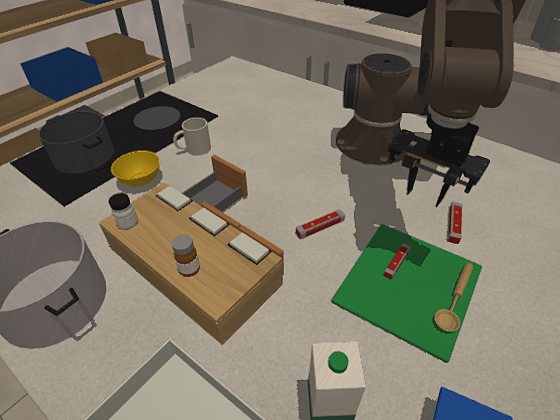

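```bash
python3 - <<'E'
from h import *
np.set_printoptions(precision=1,suppress=True)
K={}
for n in['w2','s2']:
    p,im,D=load(n); hsv=cv2.cvtColor(im,cv2.COLOR_RGB2HSV); C=cloud(p,D)
    H,S,V=[hsv[...,i].astype(int) for i in range(3)]
    near=(np.abs(C[...,0]-438)<75)&(np.abs(C[...,1]-294)<35)
    top=near&(C[...,2]>25)&(C[...,2]<38)
    for c,a,r,mm in blobs(top,60):
        cc=C[mm]; print(n,'top',c,a,r,cc.min(0),cc.max(0),'ctr',(cc.min(0)+cc.max(0))/2)
        W=onplane(p,cv2.boxPoints(r),30);print(W[:,:2],W.mean(0))
        w=cc[:,:2]-cc[:,:2].mean(0); print('axis ang',np.degrees(.5*np.arctan2(2*(w[:,0]*w[:,1]).mean(),(w[:,0]**2).mean()-(w[:,1]**2).mean())))
    ye=near&(H>12)&(H<35)&(S>90)&(V>120)
    K[n]=sorted([b[0] for b in blobs(ye,2)],key=lambda q:q[1]);print(n,K[n])
    bd=(H>45)&(H<80)&(S>100)&near; print('board z',np.median(C[bd][:,2]))
if len(K['w2'])==2==len(K['s2']):
    print(tri(load('w2')[0],K['w2'],load('s2')[0],K['s2'][::-1]))
E
```

```text
w2 top [280.2 138.4] 2531 ((280.28082275390625, 139.08218383789062), (112.40442657470703, 23.354358673095703), 87.87889862060547) [383.8 281.4  25.2] [491.3 305.8  33.9] ctr [437.5 293.6  29.6]
[[490.6 306. ]
 [491.4 284.4]
 [384.8 279.3]
 [383.9 302.9]] [437.7 293.2  30. ]
axis ang 1.880105513131813
w2 [array([89.5, 52.5]), array([279.5,  83. ]), array([279.6, 120.4]), array([280.8, 163. ]), array([401.9, 311.6]), array([156.9, 311.9]), array([221.5, 356.9]), array([308.2, 357. ])]
board z 12.424464626002973
s2 top [397.  259.2] 346 ((396.826171875, 258.969970703125), (10.285412788391113, 35.900672912597656), 31.607501983642578) [383.7 281.5  25. ] [492.1 306.2  34.5] ctr [437.9 293.8  29.8]
[[494.1 284.7]
 [382.6 279.2]
 [386.  303.6]
 [495.9 307.2]] [439.6 293.7  30. ]
axis ang 1.873197436281379
s2 [array([401.5, 252.5]), array([394.7, 263.3])]
board z 11.809572119010532
```

```bash
python3 - <<'E'
from h import *
print(tri(load('w2')[0],[(279.6,120.4),(280.8,163)],load('s2')[0],[(394.7,263.3),(401.5,252.5)]).round(1))
shift([437.7,293.5,93],0.035)
E
```

```text
[[457.2 294.8  30.7   1.2]
 [416.7 293.4  29.5   1. ]]
lin [ 52.5   1.3 167.3] turn -0.037 pos [385.2 294.9 260.3] [ 3.142e+00 -0.000e+00 -2.000e-03] t 8.975
```

>>> play_rows([
  {"linear": [52.5,1.3,0],"turn": -0.037},
  {"linear": [52.5,1.3,60],"turn": -0.037},
  {"linear": [52.5,1.3,110],"turn": -0.037},
  {"linear": [52.5,1.3,135],"turn": -0.037},
  {"linear": [52.5,1.3,150],"turn": -0.037},
  {"linear": [52.5,1.3,160],"turn": -0.037},
  {"linear": [52.5,1.3,165],"turn": -0.037},
  {"linear": [52.5,1.3,167],"turn": -0.037},
  {"linear": [52.5,1.3,167],"turn": -0.037},
  {"linear": [52.5,1.3,167],"turn": -0.037},
])

```text
t: 10.22
eef_pos: [437.4, 294.4, 93.6]
tcp_rot: [-3.141, -0.001, 0.037]
ft_force: [0.6, -0.1, -0.0]
opening: 0.628
```

>>> play_rows([
  {"linear": [0,0,0],"turn": 0},
  {"linear": [0,0,0],"turn": 0},
  {"linear": [0,0,0],"turn": 0},
  {"linear": [0,0,0],"turn": 0},
  {"linear": [0,0,0],"turn": 0},
  {"linear": [0,0,0],"turn": 0},
], hand=10)

```text
t: 10.98
eef_pos: [437.3, 294.3, 93.2]
tcp_rot: [3.141, -0.0, 0.037]
ft_force: [-0.6, -0.7, 0.3]
opening: 0.23
```

```bash
python3 - <<'E'
from h import *
np.set_printoptions(precision=1,suppress=True)
p,im,D=load('s2');C=cloud(p,D)
c,s=np.cos(RY),np.sin(RY);R=np.array([[c,-s],[s,c]])
Q=C.copy();Q[...,:2]=(C[...,:2]-rw(0,0))@R
reg=(Q[...,0]<-95)&(Q[...,0]>-300)&(Q[...,1]>-210)&(Q[...,1]<-50)
def st(m,n): print(n,m.sum(),np.percentile(Q[m],[1,50,99],axis=0).tolist() if m.sum() else '')
st(reg&(Q[...,2]>92)&(Q[...,2]<99)&(Q[...,0]<-200),'front top')
st(reg&(Q[...,2]>60)&(Q[...,2]<90)&(Q[...,0]<-200),'front back')
st(reg&(Q[...,2]>10)&(Q[...,2]<20)&(Q[...,0]>-236),'floor')
st(reg&(Q[...,2]>43)&(Q[...,2]<49),'wall top')
shift([437.3,294.3,240]); shift([*rw(-166,-128),240],RY); shift([*rw(-166,-128),98.5],RY)
print(rw(-166,-128))
E
```

```text
front top 158 [[-255.85896369827864, -188.09414730134333, 92.07965480853237], [-247.70677092992204, -123.2717547616306, 95.35798748817287], [-240.66177009969942, -66.2024636403477, 98.00405752221504]]
front back 270 [[-253.49314658644894, -187.95392576081358, 60.345365092858685], [-242.92333038569416, -117.87717915300752, 75.3780638062741], [-240.38942819907516, -64.98910186631785, 89.59330696973811]]
floor 615 [[-234.9963686171034, -179.41478330865957, 11.84521083435844], [-190.36299896399848, -142.84129156641436, 16.575695232418063], [-138.84831709112132, -73.42669671740386, 19.575981668725]]
wall top 208 [[-249.5125868884009, -183.91050044923634, 43.13828331198765], [-200.37055815406458, -137.26421076420058, 46.03765521653338], [-123.27024306571417, -66.80167513622565, 48.92411780318885]]
lin [  -0.     0.  -146.8] turn None pos [437.3 294.3  93.2] [ 3.1 -0.   0. ] t 10.975
lin [  94.7  513.6 -146.8] turn 0.072 pos [437.3 294.3  93.2] [ 3.1 -0.   0. ] t 10.975
lin [ 94.7 513.6  -5.3] turn 0.072 pos [437.3 294.3  93.2] [ 3.1 -0.   0. ] t 10.975
[ 550.9 -215.5]
```

>>> play_rows([
  {"linear": [0,0,-25],"turn": 0},
  {"linear": [0,0,-80],"turn": 0},
  {"linear": [0,0,-140],"turn": 0},
  {"linear": [94.7,513.6,-147],"turn": 0.072},
  {"linear": [94.7,513.6,-147],"turn": 0.072},
  {"linear": [94.7,513.6,-147],"turn": 0.072},
  {"linear": [94.7,513.6,-147],"turn": 0.072},
  {"linear": [94.7,513.6,-147],"turn": 0.072},
  {"linear": [94.7,513.6,-147],"turn": 0.072},
  {"linear": [94.7,513.6,-147],"turn": 0.072},
  {"linear": [94.7,513.6,-147],"turn": 0.072},
  {"linear": [94.7,513.6,-147],"turn": 0.072},
  {"linear": [94.7,513.6,-147],"turn": 0.072},
  {"linear": [94.7,513.6,-147],"turn": 0.072},
  {"linear": [94.7,513.6,-147],"turn": 0.072},
  {"linear": [94.7,513.6,-147],"turn": 0.072},
])

```text
t: 12.98
eef_pos: [550.9, -214.5, 240.5]
tcp_rot: [3.141, -0.0, -0.034]
ft_force: [0.5, 0.7, -0.6]
opening: 0.229
```

```bash
python3 -c "
from h import *
grab('wrist','w3');grab('scene','s3')
shift([*rw(-166,-128),98],RY)"
```

```text
lin [ -0.    0.6 142.4] turn 0.001 pos [ 550.9 -214.9  240.4] [ 3.141 -0.    -0.034] t 13.075
```

View pics/w3.png

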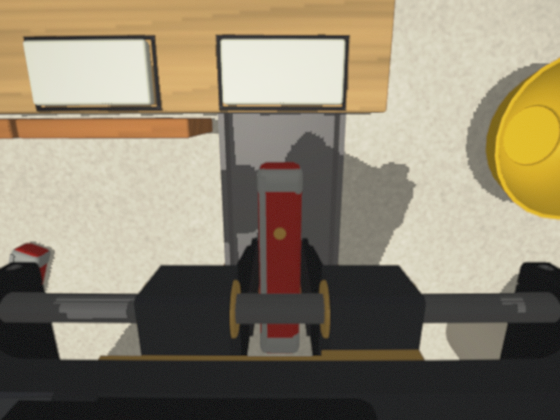

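View pics/s3.png

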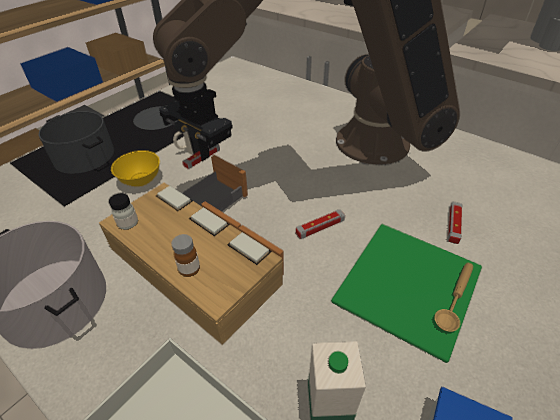

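The wrist view shows the knife at about (280,250), straight and centred over the open drawer (columns 225–342). I'll lower it.

>>> play_rows([
  {"linear": [0,0.5,40],"turn": 0},
  {"linear": [0,0.5,75],"turn": 0},
  {"linear": [0,0.5,100],"turn": 0},
  {"linear": [0,0.5,115],"turn": 0},
  {"linear": [0,0.5,127],"turn": 0},
  {"linear": [0,0.5,134],"turn": 0},
  {"linear": [0,0.5,138],"turn": 0},
  {"linear": [0,0.5,141],"turn": 0},
  {"linear": [0,0.5,142],"turn": 0},
  {"linear": [0,0.5,142],"turn": 0},
  {"linear": [0,0.5,142],"turn": 0},
])

```text
t: 14.45
eef_pos: [550.9, -216.0, 98.4]
tcp_rot: [3.141, -0.0, -0.035]
ft_force: [0.6, 0.5, -0.6]
opening: 0.229
```

>>> play_rows([
  {"linear": [0,0,1],"turn": 0},
  {"linear": [0,0,1],"turn": 0},
])

```text
t: 14.7
eef_pos: [550.8, -215.9, 97.2]
tcp_rot: [3.141, -0.0, -0.035]
ft_force: [0.6, -0.6, -0.6]
opening: 0.228
```

>>> play_rows([
  {"linear": [0,0,0],"turn": 0},
  {"linear": [0,0,0],"turn": 0},
  {"linear": [0,0,0],"turn": 0},
  {"linear": [0,0,0],"turn": 0},
  {"linear": [0,0,-20],"turn": 0},
  {"linear": [0,0,-60],"turn": 0},
  {"linear": [0,0,-120],"turn": 0},
  {"linear": [0,0,-150],"turn": 0},
  {"linear": [0,0,-150],"turn": 0},
  {"linear": [0,0,-150],"turn": 0},
], hand=45)

```text
t: 15.95
eef_pos: [550.5, -215.8, 246.3]
tcp_rot: [-3.141, 0.001, -0.035]
ft_force: [0.5, 0.3, -0.3]
opening: 0.476
```

```bash
python3 -c "
from h import *
grab('wrist','w4');grab('scene','s4')
shift([*rw(-295,-128),250],RY);shift([*rw(-295,-128),150],RY);print(rw(-295,-128))"
```

```text
lin [-128.6   -0.3   -3.9] turn -0.0 pos [ 550.5 -215.8  245.8] [-3.141e+00  2.000e-03 -3.500e-02] t 16.05
lin [-128.4   -0.3   96.1] turn -0.0 pos [ 550.5 -215.8  245.8] [-3.141e+00  2.000e-03 -3.500e-02] t 16.05
[ 421.93966363 -210.92080321]
```

View pics/w4.png

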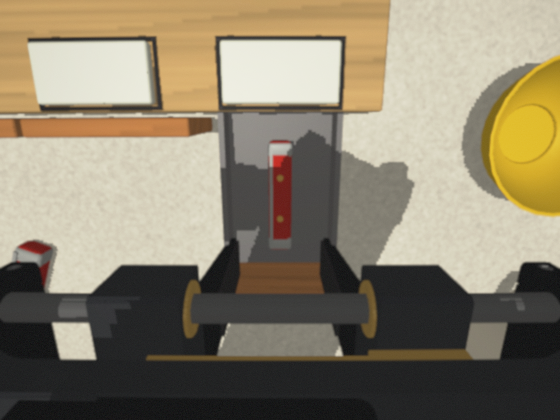

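View pics/s4.png

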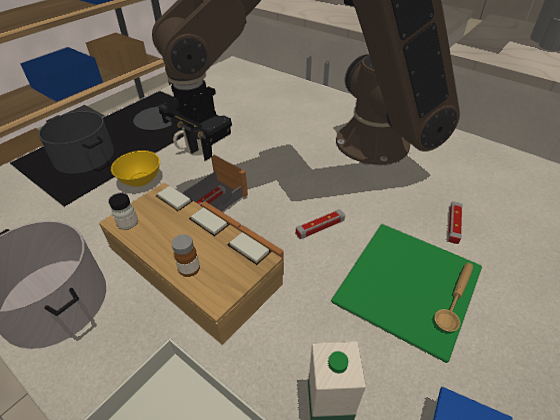

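The knife lies flat in the drawer, at about (281,195) in the wrist view. Next I'll go round in front of the drawer front with the fingers shut.

>>> play_rows([
  {"linear": [-128.5,0,-4],"turn": 0},
  {"linear": [-128.5,0,-4],"turn": 0},
  {"linear": [-128.5,0,-4],"turn": 0},
  {"linear": [-128.5,0,-4],"turn": 0},
  {"linear": [-128.5,0,50],"turn": 0},
  {"linear": [-128.5,0,98],"turn": 0},
  {"linear": [-128.5,0,98],"turn": 0},
  {"linear": [-128.5,0,98],"turn": 0},
], hand=0)

```text
t: 17.05
eef_pos: [423.4, -211.7, 150.0]
tcp_rot: [3.141, -0.001, -0.035]
ft_force: [0.9, 0.0, 0.6]
opening: 0.004
```

>>> play_rows([
  {"linear": [10,0,0],"turn": 0},
  {"linear": [20,0,0],"turn": 0},
  {"linear": [27,0,0],"turn": 0},
  {"linear": [33,0,0],"turn": 0},
  {"linear": [40,0,0],"turn": 0},
  {"linear": [48,0,0],"turn": 0},
  {"linear": [56,0,0],"turn": 0},
  {"linear": [64,0,0],"turn": 0},
  {"linear": [72,0,0],"turn": 0},
  {"linear": [80,0,0],"turn": 0},
  {"linear": [88,0,0],"turn": 0},
  {"linear": [96,0,0],"turn": 0},
  {"linear": [104,0,0],"turn": 0},
  {"linear": [110,0,0],"turn": 0},
  {"linear": [116,0,0],"turn": 0},
  {"linear": [120,0,0],"turn": 0},
])

```text
t: 19.05
eef_pos: [542.7, -215.7, 149.2]
tcp_rot: [3.141, -0.0, -0.035]
ft_force: [-1.8, -0.2, -0.2]
opening: 0.004
```

>>> play_rows([
  {"linear": [6,0,0],"turn": 0},
  {"linear": [12,0,0],"turn": 0},
  {"linear": [18,0,0],"turn": 0},
  {"linear": [24,0,0],"turn": 0},
  {"linear": [30,0,0],"turn": 0},
  {"linear": [36,0,0],"turn": 0},
  {"linear": [42,0,0],"turn": 0},
  {"linear": [48,0,0],"turn": 0},
  {"linear": [52,0,0],"turn": 0},
  {"linear": [56,0,0],"turn": 0},
  {"linear": [56,0,0],"turn": 0},
])

```text
t: 20.42
eef_pos: [598.2, -217.6, 149.2]
tcp_rot: [-3.141, 0.001, -0.035]
ft_force: [-6.0, -0.4, 1.8]
opening: 0.004
```

>>> play_rows([
  {"linear": [2,0,0],"turn": 0},
  {"linear": [4,0,0],"turn": 0},
  {"linear": [5,0,0],"turn": 0},
  {"linear": [5,0,0],"turn": 0},
])

```text
t: 20.92
eef_pos: [603.3, -217.8, 149.2]
tcp_rot: [-3.142, 0.001, -0.035]
ft_force: [-6.2, 0.1, 2.3]
opening: 0.007
```

>>> play_rows([
  {"linear": [1,0,0],"turn": 0},
  {"linear": [2,0,0],"turn": 0},
  {"linear": [3,0,0],"turn": 0},
  {"linear": [3,0,0],"turn": 0},
])

```text
t: 21.42
eef_pos: [604.6, -217.9, 149.2]
tcp_rot: [-3.141, 0.005, -0.035]
ft_force: [-17.2, -1.0, 8.1]
opening: 0.004
```

>>> play_rows([
  {"linear": [0.7,0,0],"turn": 0},
  {"linear": [1.5,0,0],"turn": 0},
  {"linear": [1.5,0,0],"turn": 0},
])

```text
t: 21.8
eef_pos: [604.9, -217.9, 149.2]
tcp_rot: [-3.14, 0.008, -0.035]
ft_force: [-25.2, -2.2, 13.5]
opening: 0.003
```

That is at the stop: 25 N with hardly any further motion. I'll back off slowly and watch.

>>> play_rows([
  {"linear": [-2,0,0],"turn": 0},
  {"linear": [-5,0,0],"turn": 0},
  {"linear": [-9,0,0],"turn": 0},
  {"linear": [-9,0,0],"turn": 0},
])

```text
t: 22.3
eef_pos: [599.3, -217.7, 149.4]
tcp_rot: [3.141, -0.002, -0.035]
ft_force: [-0.2, -0.3, 0.5]
opening: 0.003
```

>>> play_rows([
  {"linear": [-30,0,0],"turn": 0},
  {"linear": [-70,0,0],"turn": 0},
  {"linear": [-100,0,-40],"turn": 0},
  {"linear": [-100,100,-100],"turn": 0},
  {"linear": [-100,150,-130],"turn": 0},
  {"linear": [-100,150,-130],"turn": 0},
  {"linear": [-100,150,-130],"turn": 0},
  {"linear": [-100,150,-130],"turn": 0},
])

```text
t: 23.3
eef_pos: [493.6, -363.4, 278.7]
tcp_rot: [-3.141, 0.0, -0.035]
ft_force: [0.0, 0.3, -0.8]
opening: 0.009
```

```bash
python3 - <<'E'
from h import *
np.set_printoptions(precision=1,suppress=True)
p,im,D=grab('scene','s5'); C=cloud(p,D)
c,s=np.cos(RY),np.sin(RY);R=np.array([[c,-s],[s,c]])
Q=C.copy();Q[...,:2]=(C[...,:2]-rw(0,0))@R
for b in(-128,0,128):
    m=(np.abs(Q[...,1]-b)<50)&(np.abs(Q[...,2]-95)<3)&(Q[...,0]<-90)&(Q[...,0]>-200)
    print(b,m.sum(),np.percentile(Q[m][:,0],[1,5,50]))
grab('top','t5');print(env.state())
a=cv2.imread('pics/s5.png')[140:350,95:300]; cv2.imwrite('pics/s5c.png',cv2.resize(a,None,fx=2.8,fy=2.8,interpolation=2))
E
```

```text
-128 155 [-105.9 -104.8  -97.7]
0 185 [-105.9 -104.7  -97.9]
128 222 [-106.1 -105.1  -98.1]
{'t': 23.4, 'joints': array([-0.7,  0.5,  1.6,  0. ,  1. ,  0.9]), 'qvel': array([ 0.,  0., -0., -0.,  0., -0.]), 'tau': array([ -0.6, -60.5, -25.4,   0.1,  -0.1,   0. ]), 'eef_pos': array([ 493.7, -362.9,  278.5]), 'tcp_rot': array([-3.1,  0. , -0. ]), 'ft_force': array([-0.1,  0.4, -0.4]), 'moment': array([0., 0., 0.]), 'opening': 0.0028783557977338195}
```

View pics/s5c.png

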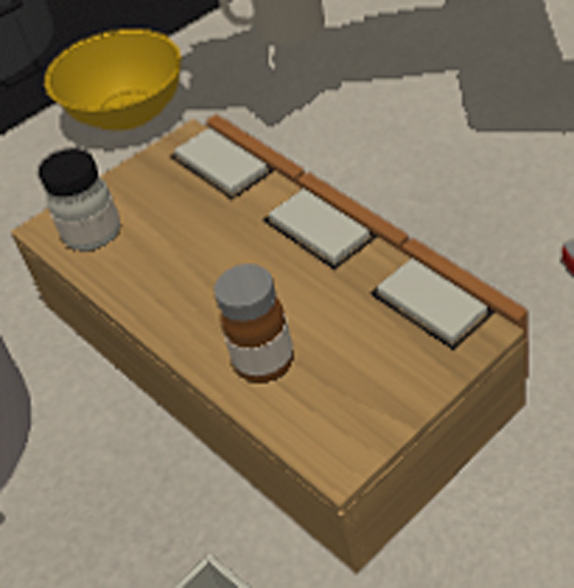

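View pics/t5.png

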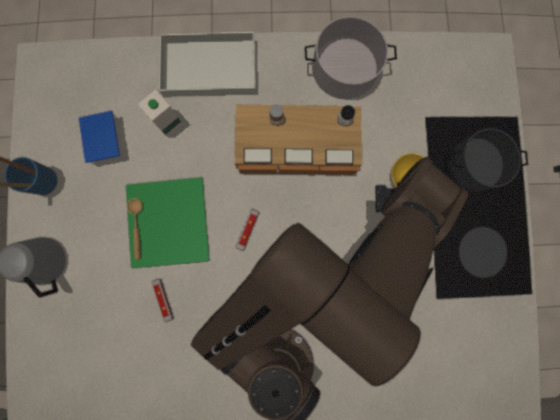

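All three fronts line up, with edges at riser x ≈ -105. The knife is off the board, nothing else has moved, and the arm is clear.

```bash
python3 -c "
from cell import env
print(env.job_done())"
```

```text
the job is handed in; nothing more can be done
None
```

The red folding knife is in the hidden drawer, and the drawer is shut and sitting flush. I handed the job in at about 23 s.

- **Finding the drawer:** The right pad was the live one. It sank at 5–8 N and the drawer sprang out, so I did not touch the other two pads.
- **Drawing it out:** I hooked the front from behind and pulled it to about 150 mm, where it met its stop.
- **Laying the knife in:** I picked up the board knife (measured about 108 × 22 mm) and laid it flat, lengthwise in the drawer. The wrist camera confirmed it was lying there.
- **Closing:** I pushed the front in to its stop, reaching 25 N with the fingers, then let go.

**Last checks:**
- All three fronts measured level: the right front's edge is at riser x -104.8 mm, the others at -104.7 and -105.1 mm.
- In the final pictures the look-alike knives, spoon, mug and jars stand where they were. So does the bowl, though the arm partly hid it in the top view.
- The gripper was clear of everything.
- No checks failed or disagreed. I did not measure the bystanders' positions numerically.
- One move call was refused because its rows left out the turn value; nothing moved, and I sent it again.

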